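# Pack the fired bud vases into the crate under the tool caddy

### The arm

A 7-joint arm with a two-finger parallel gripper is mounted at the origin on the work surface. World frame = base frame: x ahead of the robot, y to its left, z up, the work surface at z = 0. Lengths are in m, angles in rad, forces in N, time in s.
With the tool pointing down it reaches from about 0.35 to 0.775 m from the base axis. Payload 3.1 kg.
Tool frame: the origin (TCP) lies midway between the tips of the shut fingers; the grasp point (between the pads) lies 19 mm behind it; z points along the fingers, y is the line along which they close (so a half turn about z gives the same grasp; the last joint's range is limited). The gripper opens to 85 mm and grips with 20 to 120 N. Pads are 22 mm wide; open, the fingers measure 114 mm over their backs; the gripper's body (76 mm by 85 mm) begins 54 mm behind the grasp point. The pads swing forward as they close: fully open they stand 13 mm farther back than shut.
Start: joints at [-1.345, 0.311, 0.014, 1.512, -0.004, 1.319, -0.027], TCP at [0.146, 0.53, 0.231] pointing down, gripper open.
Joint ranges: [-2.7, 2.7], [-0.3, 1.91], [-1.27, 1.3], [0.12, 2.57], [-1.44, 4.58], [0.2, 2.03], [-3.05, 3.05]. Speed limits (rad/s): [2.79, 2.79, 3.14, 3.14, 3.14, 3.14, 3.14].

### API

Orientations are given as a 3x3 rotation matrix whose columns are the frame's x, y, z axes.
In Python, from bench import sense, read_camera, camera_model, hand_in, find_in, mark_of gives the robot as it stands.
- The arm moves only by the tool jog_arm, never from a script. Its argument "commands" is a list of rows, each an object of numbers: "grip": the closure, from 0 (fully open) to 1 (shut); "tx", "ty", "tz": the shift along the world's x, y, z in mm; "spin": the turn about the world's z in degrees. In form: [{"grip": .., "tx": .., "ty": .., "tz": .., "spin": ..}, ...]. A call has 1 to 12 rows; each row is the pose to reach, as a shift and turn from the pose commanded when the call began; what a row does not reach only later rows make up. A row lasts 1/10 s, in which the tool goes at most 50 mm and 8.59 degrees, less where a joint would pass 70% of its speed; a pose out of reach is approached as far as the arm can. A call with a gripper value outside its range is refused whole. The fingers move at their own pace and stop on an object; "squeeze" is the grip in N (left out, the last holds). Time passes only in rows, so rows that repeat a pose let the fingers close. It gives the time, the measured TCP pose, the force, the opening and the grip force at its end, in the units of the state.
- sense(): the state, without advancing time (a new reading comes with each control period).
- read_camera(name): name is "scene" or "side" or "wrist"; returns (picture, depth): 384x512x3 uint8, red, green, blue; 384x512 float32, m along the optical axis (not along the pixel's ray), 0 where there is no reading.
- camera_model(name): a dict with "fov_y" (degrees; the focal length in pixels is half the picture's height over the tangent of half this angle, whatever the lens; pixels are square), "cx", "cy" (the principal point, pixels), "k1" (the pictures are not rectified: a ray, as slopes to the right and down, at radius r is drawn at 1 + k1 r^2 times it, then the intrinsics apply), "rvec" (rotation vector, rad) and "tvec" (3), from world to camera coordinates, as OpenCV has them. Camera axes: x right, y down, z forward; pixel columns grow to the right and rows downward; lengths in m; the calibration is good to about 2 mm. A picture is of the moment at which its call begins: read the wrist's pose just before it. camera_model takes no time and is no camera call; for the wrist camera it gives the pose at the moment of the call.
- hand_in(): hands the job in; it is judged then, once.
Trained networks look in the newest picture that a camera, given by its name, has taken for a name from the list of things; names that differ only in an ending like _2 or _b are one class to them, and where a whole thing is asked for, a point or a joint stands for the part that bears it (a point fixed in the world has none). Each returns a list of dicts, best first, with "p" (0 to 1); they miss things now and then, are a little off and sometimes report something else, mostly with a low value. They report only what shows in the picture. A call takes as long as a camera call.
- find_in(camera, target): "box" ([left, top, right, bottom] in pixels, round what is visible of it).
- mark_of(camera, target): "at" ([row, column] in pixels: a listed point, or the origin of a listed thing).
The state is a dict: "time_s": time; "joint_pos": joint angles; "joint_velocities": joint speeds; "effort": joint torques, N m; "eef_pos": TCP position; "ee_rot": TCP orientation; "contact_force": force on the tool from outside, world axes, zero at the start; "torque": the same for the moment, N m; "finger_gap": opening from 0.0 (shut) to 1.0 (fully open); "finger_force": force on a finger pad.
Only numpy, scipy, OpenCV 4.12 (cv2) and the standard library are available. Lean on these libraries where they do the work, as an engineer would, in place of code of your own. Each camera call takes 0.05 s, during which the arm holds its last target. There are 200 camera calls.

### The job

Lift the wooden tool caddy off the crate and stand it on the bare board, then stand the three orange-brown fired bud vases upright in the crate, one in each compartment, setting them down rather than dropping them. Leave the two grey unfired vases standing where they are and do not disturb the clay lump or the tool pot. When the vases are packed, put the caddy back squarely on the crate's four corner posts and let go.

Things in the scene. Friction and masses are not known exactly. Their poses are not given: they have to be found in the camera images.
- bisque1_mid (a point): One of the three fired (bisque) bud vases, matt orange-brown terracotta, same shape as the grey ones: 105 mm tall, round: belly 56 mm across (widest 30 mm up), foot 42 mm, straight neck 24 mm across from 66 mm up to the top, the place to grip it. This point: on its axis, half-way up (52.5 mm); z up its axis. 0.11 to 0.22 kg.
- bisque2_mid (a point): One of the three fired (bisque) bud vases, matt orange-brown terracotta, same shape as the grey ones: 105 mm tall, round: belly 56 mm across (widest 30 mm up), foot 42 mm, straight neck 24 mm across from 66 mm up to the top, the place to grip it. This point: on its axis, half-way up (52.5 mm); z up its axis. 0.11 to 0.22 kg.
- bisque3_mid (a point): One of the three fired (bisque) bud vases, matt orange-brown terracotta, same shape as the grey ones: 105 mm tall, round: belly 56 mm across (widest 30 mm up), foot 42 mm, straight neck 24 mm across from 66 mm up to the top, the place to grip it. This point: on its axis, half-way up (52.5 mm); z up its axis. 0.11 to 0.22 kg.
- raw1_mid (a point): One of the two unfired bud vases, grey raw clay, fragile, not to be moved: 105 mm tall, round: belly 56 mm across (widest 30 mm up), foot 42 mm, straight neck 24 mm across from 66 mm up to the top, the place to grip it. This point: on its axis, half-way up (52.5 mm); z up its axis. 0.11 to 0.22 kg.
- raw2_mid (a point): One of the two unfired bud vases, grey raw clay, fragile, not to be moved: 105 mm tall, round: belly 56 mm across (widest 30 mm up), foot 42 mm, straight neck 24 mm across from 66 mm up to the top, the place to grip it. This point: on its axis, half-way up (52.5 mm); z up its axis. 0.11 to 0.22 kg.
- crate_floor (a point): Wooden crate, loose, 1.3 kg, 320 mm long (x), 130 wide (y). Sides 62 high, 8 thick; floor 8 thick; four 22 mm square posts inside the corners, tops 122 above the table. Two dividers (6 thick, tops 50 above the table) at x = -51, +51 make three compartments 98 by 114 centred at x = -103, 0, +103, y = 0. Point: middle of the floor's top face, 8 above the table, 114 below the post tops; z up. Caddy on its posts at start.
- caddy_rail (a point): Tool caddy: wooden tray 304 mm long (x), 114 wide (y), sides 40 high, tall end boards, and a flat carrying rail along its length, 288 long, 16 thick (y), 26 high; tools fixed in the tray, under 20 high. Point: middle of the rail, 105 above the caddy's underside, 13 below the rail's top; z up. 0.5 to 0.75 kg, balanced under this point. At the start it stands on the crate's posts, lengthwise.
- board: Bare pale plywood ware board lying on the table, fixed, 350 mm long (its x) by 160 mm wide (its y), 9 mm thick: the place to stand the caddy meanwhile. Origin: centre of its underside, at table height.
- lump: Bystander: egg-shaped lump of grey clay, 94 mm across, 82 mm high, on the far side of the table. Origin: centre of its underside.
- toolpot: Bystander: blue ceramic pot, 76 mm across, 85 mm high, with brushes and tools standing in it up to 155 mm high, on the far side of the table. Origin: centre of its underside.

How it is judged:
On the way, in this order (a step that is already met when the one before it is completed fails the run):
1. the caddy stands on the bare board, let go (horizontal distance between caddy_rail and board below 0.05 m and angle between caddy_rail's own z axis and vertical below 0.08 rad and z of caddy_rail in the frame of board between 0.107 and 0.121 m and contact force between caddy and the fingers below 0.2 N), for 0.2 s.
2. with the caddy still on the board, the three fired vases stand upright in the crate, one in each compartment, let go (horizontal distance between caddy_rail and board below 0.05 m and angle between caddy_rail's own z axis and vertical below 0.08 rad and z of caddy_rail in the frame of board between 0.107 and 0.121 m and y of bisque1_mid in the frame of crate_floor between -0.045 and 0.045 m and z of bisque1_mid in the frame of crate_floor between 0.046 and 0.059 m and angle between each of bisque1_mid, bisque2_mid, bisque3_mid's own z axis and vertical below 0.12 rad and y of bisque2_mid in the frame of crate_floor between -0.045 and 0.045 m and z of bisque2_mid in the frame of crate_floor between 0.046 and 0.059 m and y of bisque3_mid in the frame of crate_floor between -0.045 and 0.045 m and z of bisque3_mid in the frame of crate_floor between 0.046 and 0.059 m and (x of bisque1_mid in the frame of crate_floor between -0.14 and -0.051 m or x of bisque2_mid in the frame of crate_floor between -0.14 and -0.051 m or x of bisque3_mid in the frame of crate_floor between -0.14 and -0.051 m) and (x of bisque1_mid in the frame of crate_floor between -0.051 and 0.051 m or x of bisque2_mid in the frame of crate_floor between -0.051 and 0.051 m or x of bisque3_mid in the frame of crate_floor between -0.051 and 0.051 m) and (x of bisque1_mid in the frame of crate_floor between 0.051 and 0.14 m or x of bisque2_mid in the frame of crate_floor between 0.051 and 0.14 m or x of bisque3_mid in the frame of crate_floor between 0.051 and 0.14 m) and contact force between each of bisque1, bisque2, bisque3 and the fingers below 0.2 N), for 0.2 s.
At the end, for the whole second after the job is handed in: Fired vases upright (7 deg) on the crate floor, one per compartment; caddy level on the four posts, within 15 mm of the crate centre along and across and 7 deg of its direction; grey vases upright within 25 mm of their start; all let go and at rest (y of bisque1_mid in the frame of crate_floor between -0.045 and 0.045 m and z of bisque1_mid in the frame of crate_floor between 0.046 and 0.059 m and angle between each of bisque1_mid, bisque2_mid, bisque3_mid's own z axis and vertical below 0.12 rad and y of bisque2_mid in the frame of crate_floor between -0.045 and 0.045 m and z of bisque2_mid in the frame of crate_floor between 0.046 and 0.059 m and y of bisque3_mid in the frame of crate_floor between -0.045 and 0.045 m and z of bisque3_mid in the frame of crate_floor between 0.046 and 0.059 m and (x of bisque1_mid in the frame of crate_floor between -0.14 and -0.051 m or x of bisque2_mid in the frame of crate_floor between -0.14 and -0.051 m or x of bisque3_mid in the frame of crate_floor between -0.14 and -0.051 m) and (x of bisque1_mid in the frame of crate_floor between -0.051 and 0.051 m or x of bisque2_mid in the frame of crate_floor between -0.051 and 0.051 m or x of bisque3_mid in the frame of crate_floor between -0.051 and 0.051 m) and (x of bisque1_mid in the frame of crate_floor between 0.051 and 0.14 m or x of bisque2_mid in the frame of crate_floor between 0.051 and 0.14 m or x of bisque3_mid in the frame of crate_floor between 0.051 and 0.14 m) and x of caddy_rail in the frame of crate_floor between -0.015 and 0.015 m and y of caddy_rail in the frame of crate_floor between -0.015 and 0.015 m and z of caddy_rail in the frame of crate_floor between 0.214 and 0.225 m and angle between caddy_rail's own z axis and vertical below 0.06 rad and angle between the x axis of caddy_rail and the x axis of crate_floor, either way round below 0.12 rad and angle between each of raw1_mid, raw2_mid's own z axis and vertical below 0.15 rad and distance of each of raw1_mid, raw2_mid from where it was at the start of the episode below 0.025 m and contact force between each of bisque1, bisque2, bisque3, caddy and the fingers below 0.2 N and linear speed of each of bisque1, bisque2, bisque3, caddy below 0.02 m/s); the robot touches nothing.
It fails at once if a grey unfired vase is pushed more than 25 mm or tipped over (distance of any of raw1_mid, raw2_mid from where it was at the start of the episode above 0.025 m or angle between any of raw1_mid, raw2_mid's own z axis and vertical above 0.4 rad).
It fails at once if a fired vase is dropped into the crate (reaches its floor faster than 0.6 m/s) ((horizontal distance between bisque1_mid and crate_floor below 0.17 m and z of bisque1_mid in the frame of crate_floor below 0.075 m and y of bisque1_mid in the frame of crate_floor between -0.06 and 0.06 m and linear speed of bisque1 above 0.6 m/s) or (horizontal distance between bisque2_mid and crate_floor below 0.17 m and z of bisque2_mid in the frame of crate_floor below 0.075 m and y of bisque2_mid in the frame of crate_floor between -0.06 and 0.06 m and linear speed of bisque2 above 0.6 m/s) or (horizontal distance between bisque3_mid and crate_floor below 0.17 m and z of bisque3_mid in the frame of crate_floor below 0.075 m and y of bisque3_mid in the frame of crate_floor between -0.06 and 0.06 m and linear speed of bisque3 above 0.6 m/s)).
It fails at once if the clay lump or the tool pot is pushed more than 25 mm (distance of any of lump, toolpot from where it was at the start of the episode above 0.025 m).
It also fails if it takes over 122 s, if anything falls off the work surface, if the arm or the gripper's body presses on something with over 40 N, if the wrist force passes 120 N, or if a joint passes its speed limit or range.

## Working session

There is one attempt and no reset: what is moved stays moved. The work goes in short steps, Python scripts to look and compute and a tool call to move; the robot and the scene stay as the last step left them, time stands still between calls to the robot, and variables do not carry over. Pictures are saved under pics/ and viewed, at most 14 in all, crops included, and the job is handed in when it is done.

Besides the shell and the picture viewer there is one more tool, called after "Emit:" as name([rows], argument=value, ...), one row to a line, values as JSON. jog_arm: Moves the arm, as the interface text tells. Its arguments: {"type":"object","properties":{"commands":{"type":"array","items":{"type":"object","properties":{"grip":{"type":"number"},"tx":{"type":"number"},"ty":{"type":"number"},"tz":{"type":"number"},"spin":{"type":"number"}}}},"squeeze":{"type":"number"}},"required":["commands"]}

```bash
mkdir -p pics; cat > h.py <<'E'
import numpy as np, cv2
from bench import *
def cam(n):
    m=camera_model(n); R=cv2.Rodrigues(np.array(m["rvec"],float))[0]; t=np.array(m["tvec"],float)
    f=192/np.tan(np.radians(m["fov_y"]/2)); K=np.array([[f,0,m["cx"]],[0,f,m["cy"]],[0,0,1]])
    return R,t,K,np.array([m["k1"],0,0,0,0.])
def rays(n,uv,c=None):
    R,t,K,d=c or cam(n)
    p=cv2.undistortPoints(np.array(uv,float).reshape(-1,1,2),K,d)[:,0]
    return -R.T@t,(np.c_[p,np.ones(len(p))])@R   # dir scaled by depth=1
def onz(n,uv,z,c=None):
    o,d=rays(n,uv,c); return o+d*((z-o[2])/d[:,2])[:,None]
def cloud(n,dep,c=None):
    v,u=np.mgrid[0:384,0:512]; o,d=rays(n,np.c_[u.ravel(),v.ravel()],c)
    P=o+d*dep.ravel()[:,None]; P[dep.ravel()<=0]=np.nan; return P.reshape(384,512,3)
def save(n,im): cv2.imwrite(f"pics/{n}.png",im[:,:,::-1])
E
python3 - <<'E'
from h import *
ims=[]
for n in("scene","side"):
    c=cam(n); im,dep=read_camera(n); ims.append(im); np.savez(n,im=im,P=cloud(n,dep,c))
    print(n,-c[0].T@c[1])
    for k in["bisque1_mid","raw1_mid","crate_floor","caddy_rail","board","lump","toolpot"]:
        r=mark_of(n,k)
        for x in r[:5]:
            if x["p"]<.2: continue
            z={"b":.0525,"r":.0525,"c":.227}[k[0]] if k[0] in"brc" else 0
            if k=="board":z=0
            if k=="crate_floor": z=.008
            print(k,round(x["p"],2),np.round(x["at"]),np.round(onz(n,[x["at"][::-1]],z,c)[0],3))
save("scene0",ims[0]);save("side0",ims[1])
s=sense();print(s["eef_pos"],s["ee_rot"],s["time_s"])
E
```

```text
scene [ 1.21583576 -0.17091814  0.93275285]
bisque1_mid 0.75 [167. 261.] [0.447 0.046 0.052]
raw1_mid 0.75 [241. 229.] [ 0.646 -0.077  0.052]
raw1_mid 0.61 [181. 226.] [ 0.474 -0.048  0.053]
crate_floor 0.91 [190. 350.] [0.533 0.258 0.008]
crate_floor 0.31 [125. 364.] [0.318 0.384 0.008]
crate_floor 0.24 [230. 141.] [ 0.539 -0.268  0.008]
caddy_rail 0.84 [127. 368.] [0.537 0.259 0.227]
caddy_rail 0.34 [190. 356.] [0.697 0.167 0.227]
board 0.83 [227. 142.] [ 0.526 -0.265  0.   ]
board 0.46 [182. 227.] [ 0.433 -0.041  0.   ]
lump 0.8 [294. 310.] [0.785 0.072 0.   ]
toolpot 0.75 [310. 222.] [ 0.778 -0.12   0.   ]
side [0.43975224 0.61218433 0.78979854]
bisque1_mid 0.75 [252. 304.] [0.437 0.048 0.052]
raw1_mid 0.73 [201. 240.] [ 0.647 -0.087  0.052]
crate_floor 0.82 [326. 245.] [0.539 0.258 0.008]
caddy_rail 0.87 [266. 247.] [0.538 0.241 0.227]
caddy_rail 0.41 [248. 176.] [0.686 0.235 0.227]
board 0.85 [180. 286.] [ 0.538 -0.275  0.   ]
lump 0.6 [243. 174.] [0.795 0.071 0.   ]
toolpot 0.71 [197. 202.] [ 0.782 -0.123  0.   ]
[0.14548592 0.53042653 0.23133359] [[-9.64389748e-01  2.64485187e-01  1.60160781e-05]
 [ 2.64485187e-01  9.64389746e-01  5.76637260e-05]
 [-1.94540141e-07  5.98463216e-05 -9.99999998e-01]] 0.8
```

View pics/scene0.png

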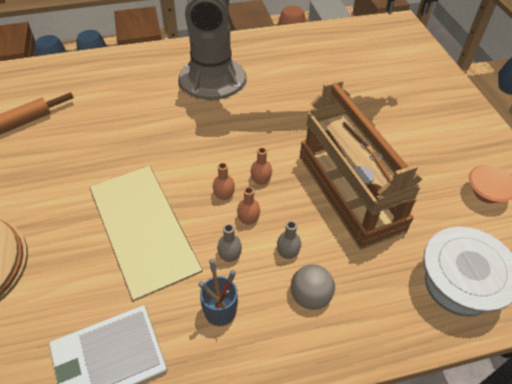

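View pics/side0.png

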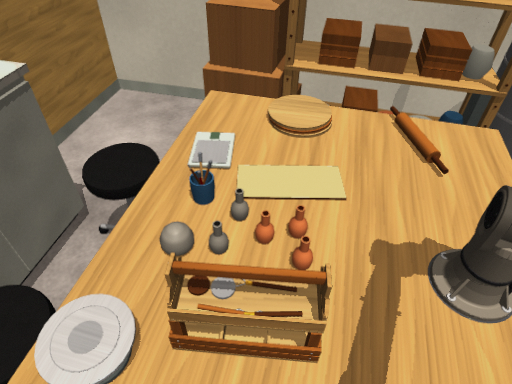

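The scene view shows three orange vases at about (261,167), (224,183) and (249,208), and grey ones at (230,243) and (289,240). The caddy on its crate is on the right and the board on the left. Next I'll fit positions from depth.

```bash
python3 - <<'E'
from h import *
A={n:np.load(n+".npz") for n in("scene","side")}
def fit(n,P,lab):
    xy=P[:,:2].astype(np.float32); r=cv2.minAreaRect(xy*1000); print(n,lab,len(P),np.round(r[0]),np.round(r[1]),round(r[2],1),"zmax",np.round(np.nanpercentile(P[:,2],98),3))
for n in A:
    P=A[n]["P"].reshape(-1,3); im=A[n]["im"].reshape(-1,3).astype(int)
    ok=np.isfinite(P[:,0]); P,im=P[ok],im[ok]
    x,y,z=P.T
    ws=(x>.3)&(x<.9)
    fit(n,P[ws&(z>.215)&(z<.25)&(y>.15)&(y<.36)],"rail")
    q=P[ws&(z>.232)&(z<.25)&(y>.15)&(y<.36)]; fit(n,q,"railtop")
    b=ws&(z>.005)&(z<.014)&(y<-.12)&(y>-.42)&(im[:,0]>im[:,2]+20); fit(n,P[b],"board")
    fit(n,P[ws&(z>.02)&(z<.07)&(y>.16)&(y<.38)],"crate")
    # vases: cluster z .07-.115
    m=ws&(z>.075)&(z<.12)&(y>-.2)&(y<.16)
    g=np.zeros((700,500),np.uint8); ix=((x[m]-.3)*1000).astype(int).clip(0,699); iy=((y[m]+.25)*1000).astype(int).clip(0,499)
    g[ix,iy]=1; g=cv2.dilate(g,np.ones((9,9)))
    k,l=cv2.connectedComponents(g); li=l[ix,iy]
    for i in range(1,k):
        if (li==i).sum()<15: continue
        Q=P[m][li==i]; C=im[m][li==i].mean(0)
        t=Q[Q[:,2]>np.percentile(Q[:,2],98)-.004]
        print(n,"vase",np.round((Q[:,:2].min(0)+Q[:,:2].max(0))/2,3),np.round(t.mean(0),3),C.round(),len(Q))
E
```

```text
scene rail 1674 [533. 255.] [308.  51.] 9.4 zmax 0.243
scene railtop 1096 [533. 254.] [308.  50.] 10.0 zmax 0.243
scene board 8457 [ 598. -269.] [594. 297.] 0.3 zmax 0.013
scene crate 2285 [631. 272.] [514. 135.] 8.9 zmax 0.066
scene vase [0.442 0.048] [0.442 0.048 0.106] [133.  92.  63.] 135
scene vase [ 0.471 -0.056] [ 0.471 -0.055  0.107] [133.  92.  63.] 144
scene vase [ 0.558 -0.012] [ 0.557 -0.012  0.107] [129.  88.  61.] 145
scene vase [ 0.649 -0.077] [ 0.648 -0.077  0.107] [108.  96.  82.] 170
scene vase [0.671 0.055] [0.67  0.055 0.106] [106.  95.  81.] 169
scene vase [ 0.781 -0.125] [ 0.777 -0.117  0.118] [88. 83. 83.] 510
scene vase [0.784 0.076] [0.784 0.074 0.08 ] [167. 156. 143.] 310
side rail 2303 [533. 256.] [303.  51.] 9.8 zmax 0.242
side railtop 1590 [533. 255.] [303.  50.] 9.8 zmax 0.242
side board 3348 [ 618. -274.] [248. 561.] 85.6 zmax 0.011
side crate 1935 [529. 298.] [321.  52.] 9.2 zmax 0.065
side vase [0.441 0.05 ] [0.441 0.051 0.104] [128.  70.  38.] 126
side vase [ 0.469 -0.053] [ 0.469 -0.053  0.104] [130.  71.  38.] 105
side vase [ 0.556 -0.01 ] [ 0.556 -0.01   0.105] [131.  72.  38.] 110
side vase [ 0.647 -0.074] [ 0.647 -0.075  0.105] [87. 78. 66.] 96
side vase [0.669 0.057] [0.669 0.056 0.105] [90. 81. 67.] 119
side vase [ 0.78  -0.123] [ 0.779 -0.122  0.118] [64. 63. 63.] 242
side vase [0.78  0.077] [0.78  0.078 0.079] [167. 157. 139.] 148
```

```bash
python3 - <<'E'
from h import *
for n in("scene","side"):
    A=np.load(n+".npz"); P=A["P"]; im=A["im"]
    ctr=(142,227) if n=="scene" else (286,180)
    c=im[ctr[1],ctr[0]].astype(int); print(c)
    m=(np.abs(im.astype(int)-c).max(2)<22).astype(np.uint8)
    k,l=cv2.connectedComponents(m); m=l==l[ctr[1],ctr[0]]
    Q=P[m]; Q=Q[np.isfinite(Q[:,0])]
    r=cv2.minAreaRect((Q[:,:2]*1000).astype(np.float32)); print(n,"board",m.sum(),np.round(r[0]),np.round(r[1]),r[2],Q[:,2].mean())
    p=P.reshape(-1,3); x,y,z=p.T
    q=p[(x>.4)&(x<.66)&(y>.2)&(y<.31)&(z>.235)&(z<.25)]
    print(np.round(q.mean(0),3),"slope deg",np.degrees(np.arctan(np.polyfit(q[:,0],q[:,1],1)[0])),len(q))
    for lo,hi in((.015,.07),):
        q=p[(x>.35)&(x<.72)&(y>.15)&(y<.36)&(z>lo)&(z<hi)]; print(np.polyfit(q[:,0],q[:,1],1))
s=sense();print(np.degrees(np.arctan2(s["ee_rot"][1][1],s["ee_rot"][0][1])))
E
```

```text
[219 209 153]
scene board 8038 [ 522. -266.] [361. 158.] 13.736104965209961 0.00969433797421073
[0.539 0.253 0.24 ] slope deg 9.82807591788346 717
[0.31131646 0.04524536]
[223 205 135]
side board 3183 [ 525. -270.] [353. 170.] 15.923723220825195 0.007831226297937748
[0.528 0.257 0.239] slope deg 9.749802346091846 1101
[0.15837067 0.23504339]
74.66363521015101
```

Emit:
jog_arm([
  {"grip": 0, "tx": 0, "ty": 0, "tz": 40, "spin": 0},
  {"grip": 0, "tx": 20, "ty": -10, "tz": 80, "spin": 8},
  {"grip": 0, "tx": 388, "ty": -275, "tz": 80, "spin": 25},
  {"grip": 0, "tx": 388, "ty": -275, "tz": 80, "spin": 25},
  {"grip": 0, "tx": 388, "ty": -275, "tz": 80, "spin": 25},
  {"grip": 0, "tx": 388, "ty": -275, "tz": 80, "spin": 25},
  {"grip": 0, "tx": 388, "ty": -275, "tz": 80, "spin": 25},
  {"grip": 0, "tx": 388, "ty": -275, "tz": 80, "spin": 25},
  {"grip": 0, "tx": 388, "ty": -275, "tz": 80, "spin": 25},
  {"grip": 0, "tx": 388, "ty": -275, "tz": 80, "spin": 25},
  {"grip": 0, "tx": 388, "ty": -275, "tz": 80, "spin": 25},
  {"grip": 0, "tx": 388, "ty": -275, "tz": 80, "spin": 25},
], squeeze=60)

```text
time_s: 2.0
eef_pos: [0.5385, 0.2481, 0.3107]
ee_rot: [[-0.988, -0.157, 0.003], [-0.157, 0.988, -0.005], [-0.002, -0.006, -1.0]]
contact_force: [0.1, -0.8, -0.2]
finger_gap: 0.998
finger_force: 0.0
```

Emit:
jog_arm([
  {"grip": 0},
  {"grip": 0},
  {"grip": 0},
])

```text
schema error: expected keys grip, tx, ty, tz, spin
```

```bash
cat > rail.py <<'E'
from h import *
s=sense(); c=cam("wrist"); im,dep=read_camera("wrist"); P=cloud("wrist",dep,c); save("w1",im)
p=P.reshape(-1,3); x,y,z=p.T
print(np.round(s["eef_pos"],4),np.degrees(np.arctan2(s["ee_rot"][1][1],s["ee_rot"][0][1])),s["time_s"])
q=p[(z>.225)&(z<.255)&(abs(x-.533)<.13)&(abs(y-.255)<.05)]
if len(q)>20:
    f=np.polyfit(q[:,0],q[:,1],1); print(len(q),"z",np.median(q[:,2]),"slope",np.degrees(np.arctan(f[0])),"y at .533",np.polyval(f,.533),q.min(0),q.max(0))
E
python3 rail.py
```

```text
[0.5385 0.2481 0.3107] 99.0118501943168 2.0
5991 z 0.2407973063064282 slope 9.700407156341111 y at .533 0.25661244406793415 [0.40301573 0.2270912  0.23587179] [0.65716705 0.28451875 0.24340486]
```

View pics/w1.png

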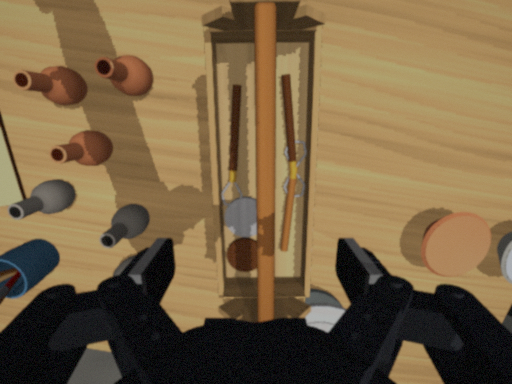

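The wrist view shows the rail running vertically at about column 265, between the open fingers and aligned with them. I'll descend now.

Emit:
jog_arm([
  {"grip": 0, "tx": 0, "ty": 1, "tz": -20, "spin": 0},
  {"grip": 0, "tx": 0, "ty": 1, "tz": -45, "spin": 0},
  {"grip": 0, "tx": 0, "ty": 1, "tz": -70, "spin": 0},
  {"grip": 0, "tx": 0, "ty": 1, "tz": -90, "spin": 0},
  {"grip": 0, "tx": 0, "ty": 1, "tz": -103, "spin": 0},
  {"grip": 0, "tx": 0, "ty": 1, "tz": -103, "spin": 0},
  {"grip": 0, "tx": 0, "ty": 1, "tz": -103, "spin": 0},
])

```text
time_s: 2.75
eef_pos: [0.5334, 0.2574, 0.2091]
ee_rot: [[-0.986, -0.169, 0.001], [-0.169, 0.986, 0.001], [-0.001, 0.001, -1.0]]
contact_force: [-0.1, 0.7, -0.2]
finger_gap: 0.996
finger_force: 0.0
```

Emit:
jog_arm([
  {"grip": 1, "tx": 0, "ty": 0, "tz": 0, "spin": 0},
  {"grip": 1, "tx": 0, "ty": 0, "tz": 0, "spin": 0},
  {"grip": 1, "tx": 0, "ty": 0, "tz": 0, "spin": 0},
  {"grip": 1, "tx": 0, "ty": 0, "tz": 0, "spin": 0},
  {"grip": 1, "tx": 0, "ty": 0, "tz": 0, "spin": 0},
  {"grip": 1, "tx": 0, "ty": 0, "tz": 0, "spin": 0},
  {"grip": 1, "tx": 0, "ty": 0, "tz": 0, "spin": 0},
  {"grip": 1, "tx": 0, "ty": 0, "tz": 0, "spin": 0},
], squeeze=80)

```text
time_s: 3.55
eef_pos: [0.5338, 0.2557, 0.2086]
ee_rot: [[-0.986, -0.167, 0.0], [-0.167, 0.986, -0.001], [-0.0, -0.001, -1.0]]
contact_force: [0.3, -2.3, 1.9]
finger_gap: 0.172
finger_force: 79.6
```

Emit:
jog_arm([
  {"grip": 1, "tx": 0, "ty": 0, "tz": 8, "spin": 0},
  {"grip": 1, "tx": 0, "ty": 0, "tz": 18, "spin": 0},
  {"grip": 1, "tx": 0, "ty": 0, "tz": 30, "spin": 0},
  {"grip": 1, "tx": 0, "ty": 0, "tz": 45, "spin": 0},
  {"grip": 1, "tx": 0, "ty": 0, "tz": 60, "spin": 0},
  {"grip": 1, "tx": 0, "ty": 0, "tz": 75, "spin": 0},
  {"grip": 1, "tx": 0, "ty": 0, "tz": 85, "spin": 0},
  {"grip": 1, "tx": 0, "ty": 0, "tz": 90, "spin": 0},
  {"grip": 1, "tx": 0, "ty": 0, "tz": 90, "spin": 0},
])

```text
time_s: 4.45
eef_pos: [0.5338, 0.2567, 0.2991]
ee_rot: [[-0.986, -0.168, 0.001], [-0.168, 0.986, 0.001], [-0.001, 0.001, -1.0]]
contact_force: [0.7, 1.3, -4.8]
finger_gap: 0.173
finger_force: 78.5
```

```bash
python3 - <<'E'
from h import *
s=sense();print(s["eef_pos"],s["contact_force"],s["torque"])
c=cam("side"); im,dep=read_camera("side"); save("side1",im)
p=cloud("side",dep,c).reshape(-1,3);x,y,z=p.T
q=p[(x>.4)&(x<.66)&(y>.2)&(y<.31)&(z>.305)&(z<.34)]
print(np.polyfit(q[:,0],q[:,2],1),len(q))
E
```

```text
[0.53380688 0.25669723 0.29908111] [ 0.66141833  1.33925943 -4.81957827] [-0.0087323  -0.09007215  0.0115746 ]
[0.0009993  0.32275099] 2150
```

View pics/side1.png

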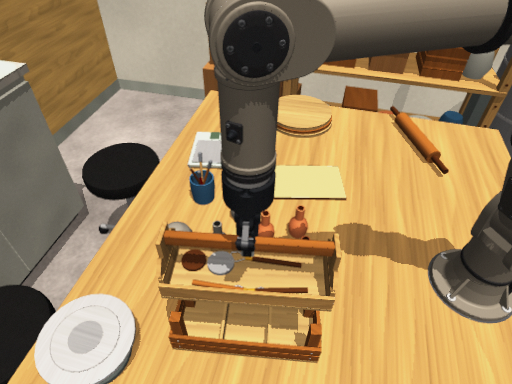

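The side view shows the caddy hanging level at about (250,265), clear of the crate. I'll carry it over to the board.

Emit:
jog_arm([
  {"grip": 1, "tx": 0, "ty": -10, "tz": 5, "spin": 0},
  {"grip": 1, "tx": 0, "ty": -30, "tz": 5, "spin": 0},
  {"grip": 1, "tx": 0, "ty": -60, "tz": 5, "spin": 0},
  {"grip": 1, "tx": 0, "ty": -95, "tz": 5, "spin": 0},
  {"grip": 1, "tx": 0, "ty": -130, "tz": 5, "spin": 0},
  {"grip": 1, "tx": 0, "ty": -165, "tz": 5, "spin": 0},
  {"grip": 1, "tx": 0, "ty": -200, "tz": 5, "spin": 1},
  {"grip": 1, "tx": 0, "ty": -235, "tz": 5, "spin": 1},
  {"grip": 1, "tx": 0, "ty": -270, "tz": 5, "spin": 2},
  {"grip": 1, "tx": -2, "ty": -305, "tz": 5, "spin": 3},
  {"grip": 1, "tx": -4, "ty": -340, "tz": 5, "spin": 4},
  {"grip": 1, "tx": -6, "ty": -375, "tz": 5, "spin": 4},
])

```text
time_s: 5.7
eef_pos: [0.5263, -0.1208, 0.3031]
ee_rot: [[-0.972, -0.236, -0.001], [-0.236, 0.972, -0.0], [0.001, 0.0, -1.0]]
contact_force: [1.1, 0.3, -5.3]
finger_gap: 0.175
finger_force: 78.5
```

Emit:
jog_arm([
  {"grip": 1, "tx": -2, "ty": -35, "tz": 0, "spin": 0},
  {"grip": 1, "tx": -2, "ty": -70, "tz": 0, "spin": 0},
  {"grip": 1, "tx": -2, "ty": -100, "tz": 0, "spin": 0},
  {"grip": 1, "tx": -2, "ty": -125, "tz": 0, "spin": 0},
  {"grip": 1, "tx": -2, "ty": -142, "tz": 0, "spin": 0},
  {"grip": 1, "tx": -2, "ty": -149, "tz": 0, "spin": 0},
  {"grip": 1, "tx": -2, "ty": -149, "tz": 0, "spin": 0},
  {"grip": 1, "tx": -2, "ty": -149, "tz": 0, "spin": 0},
])

```text
time_s: 6.5
eef_pos: [0.5257, -0.2661, 0.3031]
ee_rot: [[-0.971, -0.238, -0.0], [-0.238, 0.971, 0.002], [-0.0, 0.002, -1.0]]
contact_force: [0.3, 0.7, -5.3]
finger_gap: 0.173
finger_force: 78.6
```

```bash
python3 - <<'E'
from h import *
s=sense();print(s["eef_pos"],s["contact_force"],np.degrees(np.arctan2(s["ee_rot"][1][1],s["ee_rot"][0][1])),s["finger_force"])
c=cam("scene"); im,dep=read_camera("scene"); save("scene1",im)
p=cloud("scene",dep,c).reshape(-1,3);np.savez("scene1",im=im,P=p);x,y,z=p.T
q=p[(x>.4)&(x<.66)&(y<-.22)&(y>-.32)&(z>.31)&(z<.345)]
print(np.polyfit(q[:,0],q[:,2],1),np.degrees(np.polyfit(q[:,0],q[:,1],1)[0]),q.mean(0),len(q))
E
```

```text
[ 0.52566487 -0.26609684  0.30306974] [ 0.31982197  0.73941496 -5.29645193] 103.74517502835504 78.5642659664154
[0.00978325 0.3272376 ] 13.308442772795491 [ 0.5706429  -0.25660369  0.33282034] 861
```

View pics/scene1.png

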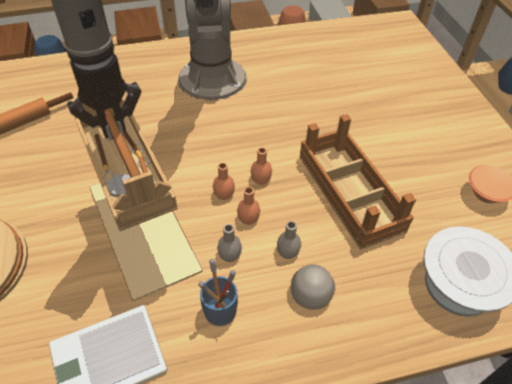

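The scene view shows the caddy over the board with its rail along the board's length, and the open crate at about (355,190). Lowering.

Emit:
jog_arm([
  {"grip": 1, "tx": 0, "ty": -1, "tz": -20, "spin": 0},
  {"grip": 1, "tx": 0, "ty": -1, "tz": -50, "spin": 0},
  {"grip": 1, "tx": 0, "ty": -1, "tz": -85, "spin": 0},
  {"grip": 1, "tx": 0, "ty": -1, "tz": -120, "spin": 0},
  {"grip": 1, "tx": 0, "ty": -1, "tz": -150, "spin": 0},
  {"grip": 1, "tx": 0, "ty": -1, "tz": -175, "spin": 0},
  {"grip": 1, "tx": 0, "ty": -1, "tz": -190, "spin": 0},
  {"grip": 1, "tx": 0, "ty": -1, "tz": -198, "spin": 0},
  {"grip": 1, "tx": 0, "ty": -1, "tz": -202, "spin": 0},
  {"grip": 1, "tx": 0, "ty": -1, "tz": -205, "spin": 0},
  {"grip": 1, "tx": 0, "ty": -1, "tz": -207, "spin": 0},
  {"grip": 1, "tx": 0, "ty": -1, "tz": -207, "spin": 0},
])

```text
time_s: 7.75
eef_pos: [0.5259, -0.2687, 0.0969]
ee_rot: [[-0.972, -0.236, 0.001], [-0.236, 0.972, -0.0], [-0.001, -0.001, -1.0]]
contact_force: [-0.0, -0.2, -6.5]
finger_gap: 0.176
finger_force: 78.5
```

Emit:
jog_arm([
  {"grip": 1, "tx": 0, "ty": 0, "tz": -1, "spin": 0},
  {"grip": 1, "tx": 0, "ty": 0, "tz": -1, "spin": 0},
])

```text
time_s: 7.95
eef_pos: [0.5258, -0.2688, 0.0958]
ee_rot: [[-0.972, -0.236, 0.001], [-0.236, 0.972, -0.0], [-0.001, -0.001, -1.0]]
contact_force: [-0.5, 0.1, -5.0]
finger_gap: 0.172
finger_force: 78.7
```

Emit:
jog_arm([
  {"grip": 1, "tx": 0, "ty": 0, "tz": -1, "spin": 0},
  {"grip": 1, "tx": 0, "ty": 0, "tz": -1.5, "spin": 0},
  {"grip": 1, "tx": 0, "ty": 0, "tz": -1.5, "spin": 0},
])

```text
time_s: 8.25
eef_pos: [0.5259, -0.269, 0.0956]
ee_rot: [[-0.972, -0.236, 0.002], [-0.236, 0.972, -0.0], [-0.001, -0.001, -1.0]]
contact_force: [-3.0, 1.2, 4.8]
finger_gap: 0.172
finger_force: 80.3
```

Emit:
jog_arm([
  {"grip": 0, "tx": 0, "ty": 0, "tz": 1, "spin": 0},
  {"grip": 0, "tx": 0, "ty": 0, "tz": 1, "spin": 0},
  {"grip": 0, "tx": 0, "ty": 0, "tz": 1, "spin": 0},
  {"grip": 0, "tx": 0, "ty": 0, "tz": 1, "spin": 0},
  {"grip": 0, "tx": 0, "ty": 0, "tz": 1, "spin": 0},
  {"grip": 0, "tx": 0, "ty": 0, "tz": 1, "spin": 0},
  {"grip": 0, "tx": 0, "ty": 0, "tz": 20, "spin": 0},
  {"grip": 0, "tx": 0, "ty": 0, "tz": 50, "spin": 0},
  {"grip": 0, "tx": 0, "ty": 0, "tz": 90, "spin": 0},
  {"grip": 0, "tx": 0, "ty": 0, "tz": 130, "spin": 0},
  {"grip": 0, "tx": 0, "ty": 0, "tz": 160, "spin": 0},
  {"grip": 0, "tx": 0, "ty": 0, "tz": 160, "spin": 0},
])

```text
time_s: 9.45
eef_pos: [0.5279, -0.2705, 0.2594]
ee_rot: [[-0.972, -0.236, 0.01], [-0.236, 0.972, -0.005], [-0.008, -0.007, -1.0]]
contact_force: [0.3, -0.3, -0.3]
finger_gap: 1.002
finger_force: 0.0
```

```bash
python3 - <<'E'
from h import *
s=sense();print(s["eef_pos"],s["contact_force"],s["finger_gap"],s["time_s"])
for n in("side","scene"):
    c=cam(n); im,dep=read_camera(n); save(n+"2",im)
    p=cloud(n,dep,c).reshape(-1,3);x,y,z=p.T
    q=p[(x>.37)&(x<.68)&(y<-.2)&(y>-.34)&(z>.118)&(z<.135)]
    if len(q)>30:
        r=cv2.minAreaRect((q[:,:2]*1000).astype(np.float32)); print(n,"caddy",r,np.polyfit(q[:,0],q[:,2],1),len(q))
    # crate: post tops and walls
    k=(x>.33)&(x<.75)&(y>.15)&(y<.38)
    q=p[k&(z>.114)&(z<.13)]
    km=cv2.kmeans(q.astype(np.float32),4,None,(3,50,1e-5),10,cv2.KMEANS_PP_CENTERS); print(km[2].round(3),"ctr",km[2].mean(0).round(4))
    q=p[k&(z>.045)]; r=cv2.minAreaRect((q[:,:2]*1000).astype(np.float32)); print(r)
E
```

```text
[ 0.52793542 -0.27052732  0.2594372 ] [ 0.28206617 -0.26663739 -0.30851798] 1.0018176775361265 9.45
side caddy ((525.2332763671875, -265.63006591796875), (303.9950866699219, 47.86512756347656), 13.787866592407227) [0.00119231 0.12353096] 501
[[0.666 0.327 0.121]
 [0.389 0.282 0.121]
 [0.68  0.236 0.122]
 [0.404 0.192 0.122]] ctr [0.5345 0.2594 0.1214]
((570.5707397460938, 266.41015625), (396.7123718261719, 146.58294677734375), 12.45205307006836)
scene caddy ((525.070068359375, -270.0004577636719), (309.0578308105469, 50.12030792236328), 13.751639366149902) [-0.00274519  0.12819988] 1025
[[0.407 0.189 0.122]
 [0.67  0.323 0.122]
 [0.685 0.232 0.122]
 [0.391 0.279 0.121]] ctr [0.5382 0.2558 0.1216]
((570.7903442382812, 262.595703125), (400.06610107421875, 149.71690368652344), 12.925739288330078)
```

View pics/side2.png

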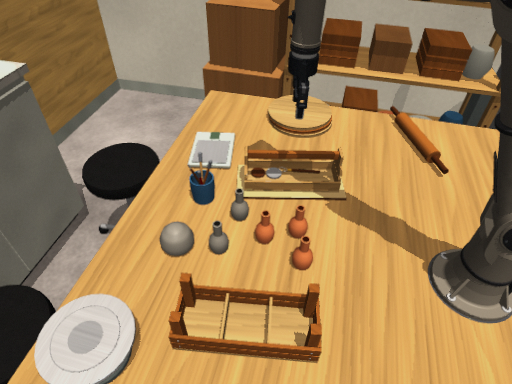

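The side view shows the caddy standing on the board at (292,172) and the crate empty. Vase A at (0.4415, 0.049) is next.

Emit:
jog_arm([
  {"grip": 0, "tx": -85, "ty": 318, "tz": 0, "spin": -4},
  {"grip": 0, "tx": -85, "ty": 318, "tz": 0, "spin": -4},
  {"grip": 0, "tx": -85, "ty": 318, "tz": 0, "spin": -4},
  {"grip": 0, "tx": -85, "ty": 318, "tz": 0, "spin": -4},
  {"grip": 0, "tx": -85, "ty": 318, "tz": 0, "spin": -4},
  {"grip": 0, "tx": -85, "ty": 318, "tz": 0, "spin": -4},
  {"grip": 0, "tx": -85, "ty": 318, "tz": 0, "spin": -4},
  {"grip": 0, "tx": -85, "ty": 318, "tz": 0, "spin": -4},
  {"grip": 0, "tx": -85, "ty": 318, "tz": 0, "spin": -4},
  {"grip": 0, "tx": -85, "ty": 318, "tz": 0, "spin": -4},
  {"grip": 0, "tx": -85, "ty": 318, "tz": 0, "spin": -4},
])

```text
time_s: 10.65
eef_pos: [0.4406, 0.0477, 0.2533]
ee_rot: [[-0.986, -0.165, -0.001], [-0.165, 0.986, -0.001], [0.001, -0.001, -1.0]]
contact_force: [-0.5, -0.4, 0.8]
finger_gap: 0.999
finger_force: 0.0
```

```bash
cat > look.py <<'E'
from h import *
s=sense(); c=cam("wrist"); im,dep=read_camera("wrist"); P=cloud("wrist",dep,c).reshape(-1,3); save("w%d"%round(s["time_s"]*100),im)
print(np.round(s["eef_pos"],4),np.degrees(np.arctan2(s["ee_rot"][1][1],s["ee_rot"][0][1])),s["time_s"])
x,y,z=P.T; m=(z>.095)&(z<.112)&(y>-.2)&(y<.16)&(x>.38)&(x<.75); C=im.reshape(-1,3)[m]; Q=P[m]
g=np.zeros((700,700),np.uint8); ix=((Q[:,0]-.2)*1000).astype(int); iy=((Q[:,1]+.35)*1000).astype(int); g[ix,iy]=1
k,l=cv2.connectedComponents(cv2.dilate(g,np.ones((5,5)))); li=l[ix,iy]
for i in range(1,k):
    q=Q[li==i]
    if len(q)>40: print(cv2.minEnclosingCircle((q[:,:2]*1000).astype(np.float32)),np.percentile(q[:,2],95).round(4),C[li==i].mean(0).round())
E
python3 look.py
```

```text
[0.4406 0.0477 0.2533] 99.46960334945278 10.65
((441.2987365722656, 49.23524856567383), 12.067398071289062) 0.1078 [120.  86.  59.]
((468.90374755859375, -53.00851058959961), 12.110013961791992) 0.1076 [100.  64.  42.]
((554.9201049804688, -9.741856575012207), 12.291916847229004) 0.1073 [105.  69.  44.]
```

Emit:
jog_arm([
  {"grip": 0, "tx": 0.5, "ty": 0.5, "tz": -30, "spin": 0},
  {"grip": 0, "tx": 0.5, "ty": 0.5, "tz": -70, "spin": 0},
  {"grip": 0, "tx": 0.5, "ty": 0.5, "tz": -110, "spin": 0},
  {"grip": 0, "tx": 0.5, "ty": 0.5, "tz": -145, "spin": 0},
  {"grip": 0, "tx": 0.5, "ty": 0.5, "tz": -170, "spin": 0},
  {"grip": 0, "tx": 0.5, "ty": 0.5, "tz": -185, "spin": 0},
  {"grip": 0, "tx": 0.5, "ty": 0.5, "tz": -185, "spin": 0},
], squeeze=40)

```text
time_s: 11.4
eef_pos: [0.439, 0.0486, 0.0667]
ee_rot: [[-0.986, -0.166, -0.005], [-0.166, 0.986, -0.002], [0.006, -0.001, -1.0]]
contact_force: [-0.8, 0.5, 0.8]
finger_gap: 1.0
finger_force: 0.0
```

Emit:
jog_arm([
  {"grip": 1, "tx": 0, "ty": 0, "tz": 0, "spin": 0},
  {"grip": 1, "tx": 0, "ty": 0, "tz": 0, "spin": 0},
  {"grip": 1, "tx": 0, "ty": 0, "tz": 0, "spin": 0},
  {"grip": 1, "tx": 0, "ty": 0, "tz": 0, "spin": 0},
  {"grip": 1, "tx": 0, "ty": 0, "tz": 0, "spin": 0},
  {"grip": 1, "tx": 0, "ty": 0, "tz": 0, "spin": 0},
  {"grip": 1, "tx": 0, "ty": 0, "tz": 0, "spin": 0},
])

```text
time_s: 12.1
eef_pos: [0.4417, 0.0501, 0.0695]
ee_rot: [[-0.986, -0.168, 0.002], [-0.168, 0.986, 0.001], [-0.002, 0.0, -1.0]]
contact_force: [-0.1, -0.3, 5.5]
finger_gap: 0.264
finger_force: 42.0
```

Emit:
jog_arm([
  {"grip": 1, "tx": 0, "ty": 0, "tz": 10, "spin": 0},
  {"grip": 1, "tx": 0, "ty": 0, "tz": 35, "spin": 0},
  {"grip": 1, "tx": 0, "ty": 0, "tz": 70, "spin": 0},
  {"grip": 1, "tx": 0, "ty": 0, "tz": 105, "spin": 0},
  {"grip": 1, "tx": 0, "ty": 10, "tz": 135, "spin": 0},
  {"grip": 1, "tx": -2, "ty": 40, "tz": 150, "spin": 0},
  {"grip": 1, "tx": -2, "ty": 75, "tz": 150, "spin": 0},
  {"grip": 1, "tx": -2, "ty": 110, "tz": 150, "spin": 0},
  {"grip": 1, "tx": -2, "ty": 145, "tz": 150, "spin": 0},
  {"grip": 1, "tx": -2, "ty": 175, "tz": 150, "spin": 0},
  {"grip": 1, "tx": -2, "ty": 191, "tz": 150, "spin": 0},
  {"grip": 1, "tx": -2, "ty": 191, "tz": 150, "spin": 0},
])

```text
time_s: 13.3
eef_pos: [0.4379, 0.2432, 0.2183]
ee_rot: [[-0.985, -0.172, -0.001], [-0.172, 0.985, 0.0], [0.001, 0.0, -1.0]]
contact_force: [-0.4, -0.5, -0.6]
finger_gap: 0.271
finger_force: 41.3
```

Emit:
jog_arm([
  {"grip": 1, "tx": 0, "ty": 0, "tz": -15, "spin": 0},
  {"grip": 1, "tx": 0, "ty": 0, "tz": -45, "spin": 0},
  {"grip": 1, "tx": 0, "ty": 0, "tz": -75, "spin": 0},
  {"grip": 1, "tx": 0, "ty": 0, "tz": -100, "spin": 0},
  {"grip": 1, "tx": 0, "ty": 0, "tz": -120, "spin": 0},
  {"grip": 1, "tx": 0, "ty": 0, "tz": -131, "spin": 0},
  {"grip": 1, "tx": 0, "ty": 0, "tz": -137, "spin": 0},
  {"grip": 1, "tx": 0, "ty": 0, "tz": -139, "spin": 0},
  {"grip": 1, "tx": 0, "ty": 0, "tz": -139, "spin": 0},
])

```text
time_s: 14.2
eef_pos: [0.4397, 0.2408, 0.0805]
ee_rot: [[-0.986, -0.167, 0.001], [-0.167, 0.986, 0.0], [-0.001, 0.0, -1.0]]
contact_force: [0.8, -0.1, -1.7]
finger_gap: 0.273
finger_force: 41.3
```

Emit:
jog_arm([
  {"grip": 1, "tx": 0, "ty": 0, "tz": -1, "spin": 0},
  {"grip": 1, "tx": 0, "ty": 0, "tz": -2, "spin": 0},
  {"grip": 1, "tx": 0, "ty": 0, "tz": -3, "spin": 0},
  {"grip": 1, "tx": 0, "ty": 0, "tz": -3, "spin": 0},
])

```text
time_s: 14.6
eef_pos: [0.4395, 0.2412, 0.0776]
ee_rot: [[-0.986, -0.168, 0.001], [-0.168, 0.986, 0.001], [-0.001, 0.001, -1.0]]
contact_force: [-0.1, 0.1, 3.5]
finger_gap: 0.27
finger_force: 41.7
```

Emit:
jog_arm([
  {"grip": 0.4, "tx": 0, "ty": 0, "tz": 0, "spin": 0},
  {"grip": 0.4, "tx": 0, "ty": 0, "tz": 0, "spin": 0},
  {"grip": 0.4, "tx": 0, "ty": 0, "tz": 0, "spin": 0},
  {"grip": 0.4, "tx": 0, "ty": 0, "tz": 0, "spin": 0},
  {"grip": 0.4, "tx": 0, "ty": 0, "tz": 0, "spin": 0},
  {"grip": 0.4, "tx": 0, "ty": 0, "tz": 15, "spin": 0},
  {"grip": 0.4, "tx": 0, "ty": 0, "tz": 45, "spin": 0},
  {"grip": 0.4, "tx": 0, "ty": 0, "tz": 90, "spin": 0},
  {"grip": 0.4, "tx": 0, "ty": 0, "tz": 130, "spin": 0},
  {"grip": 0.4, "tx": 0, "ty": 0, "tz": 140, "spin": 0},
])

```text
time_s: 15.6
eef_pos: [0.4418, 0.2424, 0.222]
ee_rot: [[-0.986, -0.168, 0.009], [-0.168, 0.986, 0.005], [-0.009, 0.004, -1.0]]
contact_force: [1.4, 0.6, 0.6]
finger_gap: 0.6
finger_force: 0.0
```

Emit:
jog_arm([
  {"grip": 0, "tx": 29.5, "ty": -294, "tz": 0, "spin": 0},
  {"grip": 0, "tx": 29.5, "ty": -294, "tz": 0, "spin": 0},
  {"grip": 0, "tx": 29.5, "ty": -294, "tz": 0, "spin": 0},
  {"grip": 0, "tx": 29.5, "ty": -294, "tz": 0, "spin": 0},
  {"grip": 0, "tx": 29.5, "ty": -294, "tz": 0, "spin": 0},
  {"grip": 0, "tx": 29.5, "ty": -294, "tz": 0, "spin": 0},
  {"grip": 0, "tx": 29.5, "ty": -294, "tz": 0, "spin": 0},
  {"grip": 0, "tx": 29.5, "ty": -294, "tz": 0, "spin": 0},
  {"grip": 0, "tx": 29.5, "ty": -294, "tz": 0, "spin": 0},
])

```text
time_s: 16.5
eef_pos: [0.4682, -0.0515, 0.2162]
ee_rot: [[-0.985, -0.17, -0.001], [-0.17, 0.985, 0.001], [0.001, 0.001, -1.0]]
contact_force: [0.2, 0.0, -0.0]
finger_gap: 1.0
finger_force: 0.0
```

```bash
cat > crate.py <<'E'
from h import *
for n in("side","scene"):
    c=cam(n); im,dep=read_camera(n); save("%s_%d"%(n,sense()["time_s"]*100),im)
    p=cloud(n,dep,c).reshape(-1,3);x,y,z=p.T
    a=np.radians(9.3); u=(x-.5355)*np.cos(a)+(y-.257)*np.sin(a); v=-(x-.5355)*np.sin(a)+(y-.257)*np.cos(a)
    for s in(-1,1):
        for t in(-1,1):
            k=(abs(u-s*141)<0) if 0 else (abs(u-s*.141)<.02)&(abs(v-t*.046)<.02)&(z>.115)&(z<.128)
            print("post",s,t,k.sum(),np.c_[u,v][k].mean(0).round(4) if k.any() else "")
    for s in(-.098,0,.098):
        k=(abs(u-s)<.035)&(abs(v)<.045)&(z>.1)&(z<.125)
        if k.sum()>10: print(n,"vase",s,k.sum(),((np.c_[u,v][k].min(0)+np.c_[u,v][k].max(0))/2).round(4),np.percentile(z[k],95).round(4))
E
python3 look.py; python3 crate.py
```

```text
[ 0.4682 -0.0515  0.2162] 99.7807126063694 16.5
((469.5089111328125, -54.00558090209961), 12.060714721679688) 0.1076 [117.  82.  56.]
((555.4027099609375, -10.620307922363281), 12.214727401733398) 0.1073 [109.  73.  48.]
post -1 -1 108 [-0.1403 -0.0433]
post -1 1 141 [-0.1407  0.0485]
post 1 -1 111 [ 0.1391 -0.0439]
post 1 1 135 [0.14   0.0482]
side vase -0.098 161 [-0.1099 -0.0002] 0.1215
side vase 0.098 42 [ 0.1306 -0.0004] 0.1236
post -1 -1 80 [-0.1381 -0.0462]
post -1 1 68 [-0.1389  0.0448]
post 1 -1 112 [ 0.1423 -0.0487]
post 1 1 112 [0.1431 0.0441]
scene vase -0.098 140 [-0.109  -0.0002] 0.1216
scene vase 0.098 14 [ 0.1314 -0.0004] 0.1243
```

Emit:
jog_arm([
  {"grip": 0, "tx": 0, "ty": -1, "tz": -30, "spin": 0},
  {"grip": 0, "tx": 0, "ty": -1, "tz": -70, "spin": 0},
  {"grip": 0, "tx": 0, "ty": -1, "tz": -105, "spin": 0},
  {"grip": 0, "tx": 0, "ty": -1, "tz": -130, "spin": 0},
  {"grip": 0, "tx": 0, "ty": -1, "tz": -147, "spin": 0},
  {"grip": 0, "tx": 0, "ty": -1, "tz": -147, "spin": 0},
  {"grip": 0, "tx": 0, "ty": -1, "tz": -147, "spin": 0},
])

```text
time_s: 17.35
eef_pos: [0.4688, -0.0533, 0.0701]
ee_rot: [[-0.986, -0.169, 0.0], [-0.169, 0.986, 0.0], [-0.0, 0.0, -1.0]]
contact_force: [0.1, 0.2, 0.5]
finger_gap: 1.003
finger_force: 0.0
```

Emit:
jog_arm([
  {"grip": 1, "tx": 0, "ty": 0, "tz": 0, "spin": 0},
  {"grip": 1, "tx": 0, "ty": 0, "tz": 0, "spin": 0},
  {"grip": 1, "tx": 0, "ty": 0, "tz": 0, "spin": 0},
  {"grip": 1, "tx": 0, "ty": 0, "tz": 0, "spin": 0},
  {"grip": 1, "tx": 0, "ty": 0, "tz": 0, "spin": 0},
  {"grip": 1, "tx": 0, "ty": 0, "tz": 0, "spin": 0},
  {"grip": 1, "tx": 0, "ty": 0, "tz": 0, "spin": 0},
])

```text
time_s: 18.05
eef_pos: [0.469, -0.0543, 0.0703]
ee_rot: [[-0.986, -0.168, 0.001], [-0.168, 0.986, -0.0], [-0.001, -0.0, -1.0]]
contact_force: [-0.4, -0.6, 5.1]
finger_gap: 0.27
finger_force: 39.5
```

Emit:
jog_arm([
  {"grip": 1, "tx": 0, "ty": 0, "tz": 10, "spin": 0},
  {"grip": 1, "tx": 0, "ty": 0, "tz": 40, "spin": 0},
  {"grip": 1, "tx": 0, "ty": 0, "tz": 80, "spin": 0},
  {"grip": 1, "tx": 0, "ty": 0, "tz": 120, "spin": 0},
  {"grip": 1, "tx": 2, "ty": 20, "tz": 150, "spin": 0},
  {"grip": 1, "tx": 10, "ty": 55, "tz": 150, "spin": 0},
  {"grip": 1, "tx": 18, "ty": 95, "tz": 150, "spin": 0},
  {"grip": 1, "tx": 28, "ty": 135, "tz": 150, "spin": 0},
  {"grip": 1, "tx": 38, "ty": 175, "tz": 150, "spin": 0},
  {"grip": 1, "tx": 46, "ty": 215, "tz": 150, "spin": 0},
  {"grip": 1, "tx": 55, "ty": 255, "tz": 150, "spin": 0},
  {"grip": 1, "tx": 62, "ty": 290, "tz": 150, "spin": 0},
])

```text
time_s: 19.25
eef_pos: [0.5297, 0.2384, 0.2192]
ee_rot: [[-0.986, -0.169, -0.002], [-0.169, 0.986, 0.0], [0.002, 0.0, -1.0]]
contact_force: [0.5, -0.4, -1.4]
finger_gap: 0.268
finger_force: 39.6
```

Emit:
jog_arm([
  {"grip": 1, "tx": 5, "ty": 21, "tz": 0, "spin": 0},
  {"grip": 1, "tx": 5, "ty": 21, "tz": 0, "spin": 0},
  {"grip": 1, "tx": 5, "ty": 21, "tz": -15, "spin": 0},
  {"grip": 1, "tx": 5, "ty": 21, "tz": -45, "spin": 0},
  {"grip": 1, "tx": 5, "ty": 21, "tz": -75, "spin": 0},
  {"grip": 1, "tx": 5, "ty": 21, "tz": -100, "spin": 0},
  {"grip": 1, "tx": 5, "ty": 21, "tz": -120, "spin": 0},
  {"grip": 1, "tx": 5, "ty": 21, "tz": -132, "spin": 0},
  {"grip": 1, "tx": 5, "ty": 21, "tz": -138, "spin": 0},
  {"grip": 1, "tx": 5, "ty": 21, "tz": -140, "spin": 0},
  {"grip": 1, "tx": 5, "ty": 21, "tz": -141, "spin": 0},
  {"grip": 1, "tx": 5, "ty": 21, "tz": -141, "spin": 0},
])

```text
time_s: 20.45
eef_pos: [0.5363, 0.2572, 0.0798]
ee_rot: [[-0.986, -0.168, 0.002], [-0.168, 0.986, 0.001], [-0.002, 0.001, -1.0]]
contact_force: [-0.4, -0.5, -2.1]
finger_gap: 0.27
finger_force: 39.6
```

Emit:
jog_arm([
  {"grip": 1, "tx": 0, "ty": 0, "tz": -1, "spin": 0},
  {"grip": 1, "tx": 0, "ty": 0, "tz": -1, "spin": 0},
])

```text
time_s: 20.65
eef_pos: [0.536, 0.2571, 0.0785]
ee_rot: [[-0.986, -0.168, 0.001], [-0.168, 0.986, 0.001], [-0.001, 0.0, -1.0]]
contact_force: [0.8, 0.6, -1.2]
finger_gap: 0.268
finger_force: 39.6
```

Emit:
jog_arm([
  {"grip": 1, "tx": 0, "ty": 0, "tz": -1, "spin": 0},
  {"grip": 1, "tx": 0, "ty": 0, "tz": -1.5, "spin": 0},
  {"grip": 1, "tx": 0, "ty": 0, "tz": -1.5, "spin": 0},
])

```text
time_s: 20.95
eef_pos: [0.5363, 0.2572, 0.0784]
ee_rot: [[-0.986, -0.168, 0.002], [-0.168, 0.986, 0.001], [-0.002, 0.001, -1.0]]
contact_force: [-1.6, -1.6, 6.0]
finger_gap: 0.268
finger_force: 40.5
```

Emit:
jog_arm([
  {"grip": 0.4, "tx": 0, "ty": 0, "tz": 0, "spin": 0},
  {"grip": 0.4, "tx": 0, "ty": 0, "tz": 0, "spin": 0},
  {"grip": 0.4, "tx": 0, "ty": 0, "tz": 0, "spin": 0},
  {"grip": 0.4, "tx": 0, "ty": 0, "tz": 0, "spin": 0},
  {"grip": 0.4, "tx": 0, "ty": 0, "tz": 0, "spin": 0},
  {"grip": 0.4, "tx": 0, "ty": 0, "tz": 15, "spin": 0},
  {"grip": 0.4, "tx": 0, "ty": 0, "tz": 45, "spin": 0},
  {"grip": 0.4, "tx": 0, "ty": 0, "tz": 90, "spin": 0},
  {"grip": 0.4, "tx": 0, "ty": 0, "tz": 130, "spin": 0},
  {"grip": 0.4, "tx": 0, "ty": 0, "tz": 140, "spin": 0},
])

```text
time_s: 21.95
eef_pos: [0.5385, 0.2581, 0.2222]
ee_rot: [[-0.986, -0.168, 0.01], [-0.168, 0.986, 0.005], [-0.01, 0.003, -1.0]]
contact_force: [0.1, 0.5, 0.2]
finger_gap: 0.6
finger_force: 0.0
```

Emit:
jog_arm([
  {"grip": 0, "tx": 19, "ty": -267, "tz": 0, "spin": 0},
  {"grip": 0, "tx": 19, "ty": -267, "tz": 0, "spin": 0},
  {"grip": 0, "tx": 19, "ty": -267, "tz": 0, "spin": 0},
  {"grip": 0, "tx": 19, "ty": -267, "tz": 0, "spin": 0},
  {"grip": 0, "tx": 19, "ty": -267, "tz": 0, "spin": 0},
  {"grip": 0, "tx": 19, "ty": -267, "tz": 0, "spin": 0},
  {"grip": 0, "tx": 19, "ty": -267, "tz": 0, "spin": 0},
  {"grip": 0, "tx": 19, "ty": -267, "tz": 0, "spin": 0},
  {"grip": 0, "tx": 19, "ty": -267, "tz": 0, "spin": 0},
])

```text
time_s: 22.85
eef_pos: [0.5544, -0.0072, 0.2158]
ee_rot: [[-0.985, -0.172, -0.001], [-0.172, 0.985, 0.002], [0.001, 0.002, -1.0]]
contact_force: [-0.0, 0.6, 0.2]
finger_gap: 1.001
finger_force: 0.0
```

```bash
python3 look.py; python3 crate.py
```

```text
[ 0.5544 -0.0072  0.2158] 99.889015797254 22.85
((556.1802978515625, -10.655989646911621), 11.985090255737305) 0.1076 [122.  86.  58.]
((646.1565551757812, -74.28272247314453), 11.877537727355957) 0.1073 [65. 61. 54.]
((668.6935424804688, 56.09626007080078), 12.490178108215332) 0.1074 [83. 79. 72.]
post -1 -1 110 [-0.1404 -0.0434]
post -1 1 141 [-0.1406  0.0485]
post 1 -1 109 [ 0.1392 -0.0441]
post 1 1 135 [0.1399 0.0482]
side vase -0.098 160 [-0.1098 -0.0003] 0.1223
side vase 0 125 [ 0.0011 -0.0002] 0.1156
side vase 0.098 45 [ 0.1307 -0.0005] 0.1238
post -1 -1 81 [-0.1378 -0.0467]
post -1 1 68 [-0.1394  0.0451]
post 1 -1 111 [ 0.1428 -0.0484]
post 1 1 108 [0.143  0.0442]
scene vase -0.098 137 [-0.109  -0.0003] 0.1217
scene vase 0 86 [ 0.0013 -0.0017] 0.1164
scene vase 0.098 11 [0.1314 0.0011] 0.1235
```

Emit:
jog_arm([
  {"grip": 0, "tx": 0.5, "ty": -0.5, "tz": -30, "spin": 0},
  {"grip": 0, "tx": 0.5, "ty": -0.5, "tz": -70, "spin": 0},
  {"grip": 0, "tx": 0.5, "ty": -0.5, "tz": -105, "spin": 0},
  {"grip": 0, "tx": 0.5, "ty": -0.5, "tz": -130, "spin": 0},
  {"grip": 0, "tx": 0.5, "ty": -0.5, "tz": -147, "spin": 0},
  {"grip": 0, "tx": 0.5, "ty": -0.5, "tz": -147, "spin": 0},
  {"grip": 0, "tx": 0.5, "ty": -0.5, "tz": -147, "spin": 0},
])

```text
time_s: 23.7
eef_pos: [0.5553, -0.0098, 0.0696]
ee_rot: [[-0.986, -0.169, 0.0], [-0.169, 0.986, 0.0], [-0.0, 0.0, -1.0]]
contact_force: [-0.1, -0.3, 0.3]
finger_gap: 1.0
finger_force: 0.0
```

Emit:
jog_arm([
  {"grip": 1, "tx": 0, "ty": 0, "tz": 0, "spin": 0},
  {"grip": 1, "tx": 0, "ty": 0, "tz": 0, "spin": 0},
  {"grip": 1, "tx": 0, "ty": 0, "tz": 0, "spin": 0},
  {"grip": 1, "tx": 0, "ty": 0, "tz": 0, "spin": 0},
  {"grip": 1, "tx": 0, "ty": 0, "tz": 0, "spin": 0},
  {"grip": 1, "tx": 0, "ty": 0, "tz": 0, "spin": 0},
  {"grip": 1, "tx": 0, "ty": 0, "tz": 0, "spin": 0},
])

```text
time_s: 24.4
eef_pos: [0.5555, -0.0109, 0.0699]
ee_rot: [[-0.986, -0.168, 0.001], [-0.168, 0.986, -0.0], [-0.001, -0.0, -1.0]]
contact_force: [0.4, -0.7, 2.5]
finger_gap: 0.267
finger_force: 39.4
```

Emit:
jog_arm([
  {"grip": 1, "tx": 0, "ty": 0, "tz": 10, "spin": 0},
  {"grip": 1, "tx": 0, "ty": 0, "tz": 40, "spin": 0},
  {"grip": 1, "tx": 0, "ty": 0, "tz": 80, "spin": 0},
  {"grip": 1, "tx": 0, "ty": 0, "tz": 120, "spin": 0},
  {"grip": 1, "tx": 0, "ty": 20, "tz": 150, "spin": 0},
  {"grip": 1, "tx": 0, "ty": 55, "tz": 150, "spin": 0},
  {"grip": 1, "tx": 5, "ty": 95, "tz": 150, "spin": 0},
  {"grip": 1, "tx": 20, "ty": 135, "tz": 150, "spin": 0},
  {"grip": 1, "tx": 35, "ty": 175, "tz": 150, "spin": 0},
  {"grip": 1, "tx": 50, "ty": 210, "tz": 150, "spin": 0},
  {"grip": 1, "tx": 65, "ty": 245, "tz": 150, "spin": 0},
  {"grip": 1, "tx": 74, "ty": 270, "tz": 150, "spin": 0},
])

```text
time_s: 25.6
eef_pos: [0.6284, 0.2631, 0.2181]
ee_rot: [[-0.985, -0.171, -0.002], [-0.171, 0.985, 0.001], [0.002, 0.002, -1.0]]
contact_force: [0.2, 0.2, -0.8]
finger_gap: 0.272
finger_force: 39.5
```

Emit:
jog_arm([
  {"grip": 1, "tx": 3, "ty": 14, "tz": 0, "spin": 0},
  {"grip": 1, "tx": 3, "ty": 14, "tz": 0, "spin": 0},
  {"grip": 1, "tx": 3, "ty": 14, "tz": -15, "spin": 0},
  {"grip": 1, "tx": 3, "ty": 14, "tz": -45, "spin": 0},
  {"grip": 1, "tx": 3, "ty": 14, "tz": -75, "spin": 0},
  {"grip": 1, "tx": 3, "ty": 14, "tz": -100, "spin": 0},
  {"grip": 1, "tx": 3, "ty": 14, "tz": -120, "spin": 0},
  {"grip": 1, "tx": 3, "ty": 14, "tz": -132, "spin": 0},
  {"grip": 1, "tx": 3, "ty": 14, "tz": -138, "spin": 0},
  {"grip": 1, "tx": 3, "ty": 14, "tz": -140, "spin": 0},
  {"grip": 1, "tx": 3, "ty": 14, "tz": -141, "spin": 0},
  {"grip": 1, "tx": 3, "ty": 14, "tz": -141, "spin": 0},
])

```text
time_s: 26.8
eef_pos: [0.6328, 0.2737, 0.0795]
ee_rot: [[-0.986, -0.168, 0.002], [-0.168, 0.986, 0.001], [-0.002, 0.001, -1.0]]
contact_force: [0.1, 0.2, -2.3]
finger_gap: 0.27
finger_force: 39.5
```

Emit:
jog_arm([
  {"grip": 1, "tx": 0, "ty": 0, "tz": -1, "spin": 0},
  {"grip": 1, "tx": 0, "ty": 0, "tz": -2, "spin": 0},
  {"grip": 1, "tx": 0, "ty": 0, "tz": -2, "spin": 0},
])

```text
time_s: 27.1
eef_pos: [0.6329, 0.2737, 0.078]
ee_rot: [[-0.986, -0.168, 0.002], [-0.168, 0.986, 0.001], [-0.002, 0.001, -1.0]]
contact_force: [-0.2, -0.8, 2.9]
finger_gap: 0.266
finger_force: 40.0
```

Emit:
jog_arm([
  {"grip": 0.4, "tx": 0, "ty": 0, "tz": 0, "spin": 0},
  {"grip": 0.4, "tx": 0, "ty": 0, "tz": 0, "spin": 0},
  {"grip": 0.4, "tx": 0, "ty": 0, "tz": 0, "spin": 0},
  {"grip": 0.4, "tx": 0, "ty": 0, "tz": 0, "spin": 0},
  {"grip": 0.4, "tx": 0, "ty": 0, "tz": 0, "spin": 0},
  {"grip": 0.4, "tx": 0, "ty": 0, "tz": 15, "spin": 0},
  {"grip": 0.4, "tx": 0, "ty": 0, "tz": 45, "spin": 0},
  {"grip": 0.4, "tx": 0, "ty": 0, "tz": 90, "spin": 0},
  {"grip": 0.4, "tx": 0, "ty": 0, "tz": 135, "spin": 0},
  {"grip": 0.4, "tx": 0, "ty": 0, "tz": 170, "spin": 0},
  {"grip": 0.4, "tx": 0, "ty": 0, "tz": 180, "spin": 0},
])

```text
time_s: 28.2
eef_pos: [0.6344, 0.2741, 0.2639]
ee_rot: [[-0.986, -0.168, 0.011], [-0.168, 0.986, 0.004], [-0.012, 0.003, -1.0]]
contact_force: [0.5, -0.4, 0.5]
finger_gap: 0.602
finger_force: 0.0
```

Emit:
jog_arm([
  {"grip": 0, "tx": -107, "ty": -543, "tz": 0, "spin": 4},
  {"grip": 0, "tx": -107, "ty": -543, "tz": 0, "spin": 4},
  {"grip": 0, "tx": -107, "ty": -543, "tz": 0, "spin": 4},
  {"grip": 0, "tx": -107, "ty": -543, "tz": 0, "spin": 4},
  {"grip": 0, "tx": -107, "ty": -543, "tz": 0, "spin": 4},
  {"grip": 0, "tx": -107, "ty": -543, "tz": 0, "spin": 4},
  {"grip": 0, "tx": -107, "ty": -543, "tz": 0, "spin": 4},
  {"grip": 0, "tx": -107, "ty": -543, "tz": 0, "spin": 4},
  {"grip": 0, "tx": -107, "ty": -543, "tz": 0, "spin": 4},
  {"grip": 0, "tx": -107, "ty": -543, "tz": 0, "spin": 4},
  {"grip": 0, "tx": -107, "ty": -543, "tz": 0, "spin": 4},
  {"grip": 0, "tx": -107, "ty": -543, "tz": 0, "spin": 4},
])

```text
time_s: 29.4
eef_pos: [0.5198, -0.28, 0.2564]
ee_rot: [[-0.975, -0.221, -0.003], [-0.221, 0.975, -0.007], [0.005, -0.006, -1.0]]
contact_force: [-0.9, -1.6, -0.0]
finger_gap: 1.0
finger_force: 0.0
```

Emit:
jog_arm([
  {"grip": 0, "tx": 0, "ty": 0, "tz": 0, "spin": 0},
  {"grip": 0, "tx": 0, "ty": 0, "tz": 0, "spin": 0},
  {"grip": 0, "tx": 0, "ty": 0, "tz": 0, "spin": 0},
])

```text
time_s: 29.7
eef_pos: [0.526, -0.267, 0.2561]
ee_rot: [[-0.971, -0.24, 0.0], [-0.24, 0.971, 0.002], [-0.001, 0.002, -1.0]]
contact_force: [0.1, 0.4, -0.1]
finger_gap: 0.999
finger_force: 0.0
```

```bash
python3 crate.py; python3 - <<'E'
from h import *
s=sense(); c=cam("wrist"); im,dep=read_camera("wrist"); p=cloud("wrist",dep,c).reshape(-1,3); x,y,z=p.T
print(np.round(s["eef_pos"],4),np.degrees(np.arctan2(s["ee_rot"][1][1],s["ee_rot"][0][1])))
q=p[(z>.115)&(z<.14)&(abs(x-.525)<.12)&(abs(y+.268)<.06)]
f=np.polyfit(q[:,0],q[:,1],1);print(len(q),np.degrees(np.arctan(f[0])),"y at .526",np.polyval(f,.526))
import glob;print(sorted(glob.glob("pics/side_*")))
E
```

```text
post -1 -1 111 [-0.1405 -0.0434]
post -1 1 142 [-0.1407  0.0485]
post 1 -1 109 [ 0.1393 -0.0441]
post 1 1 136 [0.1399 0.0483]
side vase -0.098 164 [-0.1097 -0.0002] 0.1217
side vase 0 124 [ 0.0011 -0.0004] 0.1153
side vase 0.098 166 [1.094e-01 1.000e-04] 0.1225
post -1 -1 78 [-0.1382 -0.0462]
post -1 1 71 [-0.1391  0.045 ]
post 1 -1 115 [ 0.1429 -0.0488]
post 1 1 111 [0.143  0.0443]
scene vase -0.098 142 [-0.1091  0.0003] 0.1209
scene vase 0 86 [ 0.0021 -0.0023] 0.1169
scene vase 0.098 123 [1.109e-01 1.000e-04] 0.1215
[ 0.5259 -0.2675  0.2562] 103.86185854311692
3663 13.704172355250433 y at .526 -0.26789146933444985
['pics/side_1660.png', 'pics/side_2295.png', 'pics/side_2975.png']
```

View pics/side_2975.png

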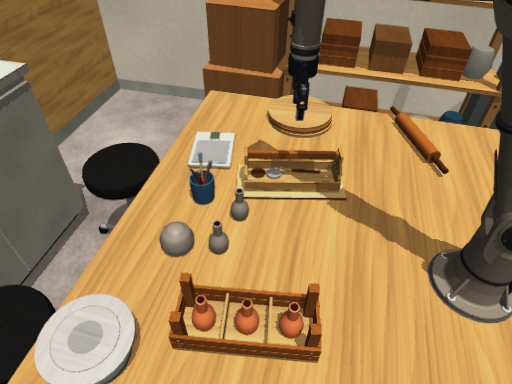

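Emit:
jog_arm([
  {"grip": 0, "tx": 0, "ty": 0, "tz": -25, "spin": 0},
  {"grip": 0, "tx": 0, "ty": 0, "tz": -60, "spin": 0},
  {"grip": 0, "tx": 0, "ty": 0, "tz": -100, "spin": 0},
  {"grip": 0, "tx": 0, "ty": 0, "tz": -130, "spin": 0},
  {"grip": 0, "tx": 0, "ty": 0, "tz": -150, "spin": 0},
  {"grip": 0, "tx": 0, "ty": 0, "tz": -160, "spin": 0},
  {"grip": 0, "tx": 0, "ty": 0, "tz": -160, "spin": 0},
  {"grip": 0, "tx": 0, "ty": 0, "tz": -160, "spin": 0},
], squeeze=80)

```text
time_s: 30.65
eef_pos: [0.526, -0.2698, 0.0974]
ee_rot: [[-0.972, -0.237, 0.002], [-0.237, 0.972, -0.001], [-0.002, -0.001, -1.0]]
contact_force: [0.5, 0.1, 0.4]
finger_gap: 0.999
finger_force: 0.0
```

Emit:
jog_arm([
  {"grip": 1, "tx": 0, "ty": 0, "tz": 0, "spin": 0},
  {"grip": 1, "tx": 0, "ty": 0, "tz": 0, "spin": 0},
  {"grip": 1, "tx": 0, "ty": 0, "tz": 0, "spin": 0},
  {"grip": 1, "tx": 0, "ty": 0, "tz": 0, "spin": 0},
  {"grip": 1, "tx": 0, "ty": 0, "tz": 0, "spin": 0},
  {"grip": 1, "tx": 0, "ty": 0, "tz": 0, "spin": 0},
  {"grip": 1, "tx": 0, "ty": 0, "tz": 0, "spin": 0},
  {"grip": 1, "tx": 0, "ty": 0, "tz": 0, "spin": 0},
])

```text
time_s: 31.45
eef_pos: [0.5251, -0.2692, 0.0967]
ee_rot: [[-0.972, -0.236, 0.0], [-0.236, 0.972, 0.001], [-0.0, 0.0, -1.0]]
contact_force: [-2.1, 2.3, 4.9]
finger_gap: 0.174
finger_force: 79.1
```

The side view shows the three vases standing one per compartment at (203,315), (247,317) and (290,320), with the caddy on the board. The rail is gripped, so I'll carry the caddy back.

Emit:
jog_arm([
  {"grip": 1, "tx": 0, "ty": 0, "tz": 8, "spin": 0},
  {"grip": 1, "tx": 0, "ty": 0, "tz": 22, "spin": 0},
  {"grip": 1, "tx": 0, "ty": 0, "tz": 45, "spin": 0},
  {"grip": 1, "tx": 0, "ty": 0, "tz": 75, "spin": 0},
  {"grip": 1, "tx": 0, "ty": 0, "tz": 105, "spin": 0},
  {"grip": 1, "tx": 0, "ty": 0, "tz": 135, "spin": 0},
  {"grip": 1, "tx": 0, "ty": 0, "tz": 165, "spin": 0},
  {"grip": 1, "tx": 0, "ty": 0, "tz": 190, "spin": 0},
  {"grip": 1, "tx": 0, "ty": 0, "tz": 203, "spin": 0},
  {"grip": 1, "tx": 0, "ty": 10, "tz": 208, "spin": 0},
  {"grip": 1, "tx": 0, "ty": 30, "tz": 208, "spin": 0},
  {"grip": 1, "tx": 0, "ty": 60, "tz": 208, "spin": 0},
])

```text
time_s: 32.65
eef_pos: [0.5237, -0.2106, 0.3034]
ee_rot: [[-0.973, -0.232, -0.002], [-0.232, 0.973, -0.001], [0.003, -0.001, -1.0]]
contact_force: [0.5, 0.5, -5.4]
finger_gap: 0.174
finger_force: 78.3
```

Emit:
jog_arm([
  {"grip": 1, "tx": 0, "ty": 35, "tz": 0, "spin": 0},
  {"grip": 1, "tx": 0, "ty": 70, "tz": 0, "spin": 0},
  {"grip": 1, "tx": 1, "ty": 105, "tz": 0, "spin": -1},
  {"grip": 1, "tx": 2, "ty": 140, "tz": 0, "spin": -1},
  {"grip": 1, "tx": 3, "ty": 175, "tz": 0, "spin": -2},
  {"grip": 1, "tx": 4, "ty": 210, "tz": 0, "spin": -2},
  {"grip": 1, "tx": 5, "ty": 245, "tz": 0, "spin": -3},
  {"grip": 1, "tx": 6, "ty": 280, "tz": 0, "spin": -3},
  {"grip": 1, "tx": 7, "ty": 315, "tz": 0, "spin": -4},
  {"grip": 1, "tx": 8, "ty": 350, "tz": 0, "spin": -4},
  {"grip": 1, "tx": 9, "ty": 385, "tz": 0, "spin": -4},
  {"grip": 1, "tx": 9, "ty": 415, "tz": 0, "spin": -4},
])

```text
time_s: 33.85
eef_pos: [0.5323, 0.2082, 0.303]
ee_rot: [[-0.985, -0.17, -0.003], [-0.17, 0.985, 0.0], [0.003, 0.001, -1.0]]
contact_force: [-0.2, -0.1, -6.0]
finger_gap: 0.175
finger_force: 78.3
```

Emit:
jog_arm([
  {"grip": 1, "tx": 0, "ty": 25, "tz": 0, "spin": 0},
  {"grip": 1, "tx": 0, "ty": 42, "tz": 0, "spin": 0},
  {"grip": 1, "tx": 0, "ty": 51, "tz": 0, "spin": 0},
  {"grip": 1, "tx": 0, "ty": 51, "tz": 0, "spin": 0},
  {"grip": 1, "tx": 0, "ty": 51, "tz": 0, "spin": 0},
  {"grip": 1, "tx": 0, "ty": 51, "tz": 0, "spin": 0},
])

```text
time_s: 34.45
eef_pos: [0.5346, 0.254, 0.3045]
ee_rot: [[-0.986, -0.164, 0.0], [-0.164, 0.986, -0.002], [-0.0, -0.002, -1.0]]
contact_force: [-0.1, -0.5, -5.6]
finger_gap: 0.174
finger_force: 78.4
```

```bash
cat > end.py <<'E'
from h import *
import sys
zt=float(sys.argv[1])
s=sense(); print(np.round(s["eef_pos"],4),np.degrees(np.arctan2(s["ee_rot"][1][1],s["ee_rot"][0][1])),s["time_s"],np.round(s["contact_force"],1))
for n in("side","scene"):
    c=cam(n); im,dep=read_camera(n); save("%s_%d"%(n,s["time_s"]*100),im)
    p=cloud(n,dep,c).reshape(-1,3);x,y,z=p.T
    k=(x>.33)&(x<.75)&(y>.17)&(y<.35)&(abs(z-zt)<.01)
    a=np.radians(9.5); u=(x-.5355)*np.cos(a)+(y-.257)*np.sin(a); v=-(x-.5355)*np.sin(a)+(y-.257)*np.cos(a)
    print(n,"u",np.percentile(u[k],[.3,99.7]).round(4),"v med",np.median(v[k&(abs(u)<.13)]).round(4),k.sum(),
     "slope",np.polyfit(u[k&(abs(u)<.13)&(abs(v)<.03)],v[k&(abs(u)<.13)&(abs(v)<.03)],1))
    for t in(-1,1):
      for s_ in(-1,1):
        k=(abs(u-s_*.141)<.02)&(abs(v-t*.046)<.02)&(z>.115)&(z<.128); print("post",k.sum(),np.c_[u,v][k].mean(0).round(4) if k.sum()>20 else "")
E
python3 end.py .33
```

```text
[0.5346 0.254  0.3045] 99.46189274113515 34.45 [-0.1 -0.5 -5.6]
side u [-0.1524  0.1492] v med 0.0035 2195 slope [-0.00042543  0.00165867]
post 0 
post 0 
post 141 [-0.1406  0.049 ]
post 135 [0.1402 0.0478]
scene u [-0.1504  0.1525] v med -0.0096 1306 slope [ 0.00740106 -0.00798193]
post 79 [-0.1383 -0.0459]
post 111 [ 0.1425 -0.049 ]
post 0 
post 112 [0.1433 0.0436]
```

Emit:
jog_arm([
  {"grip": 1, "tx": 1, "ty": 0, "tz": -10, "spin": 0},
  {"grip": 1, "tx": 1, "ty": 0, "tz": -30, "spin": 0},
  {"grip": 1, "tx": 1, "ty": 0, "tz": -50, "spin": 0},
  {"grip": 1, "tx": 1, "ty": 0, "tz": -68, "spin": 0},
  {"grip": 1, "tx": 1, "ty": 0, "tz": -80, "spin": 0},
  {"grip": 1, "tx": 1, "ty": 0, "tz": -86, "spin": 0},
  {"grip": 1, "tx": 1, "ty": 0, "tz": -90, "spin": 0},
  {"grip": 1, "tx": 1, "ty": 0, "tz": -92, "spin": 0},
  {"grip": 1, "tx": 1, "ty": 0, "tz": -93, "spin": 0},
  {"grip": 1, "tx": 1, "ty": 0, "tz": -93, "spin": 0},
])

```text
time_s: 35.55
eef_pos: [0.5354, 0.2566, 0.2119]
ee_rot: [[-0.986, -0.168, 0.001], [-0.168, 0.986, 0.001], [-0.001, 0.0, -1.0]]
contact_force: [-0.0, -0.7, -5.7]
finger_gap: 0.173
finger_force: 78.2
```

Emit:
jog_arm([
  {"grip": 1, "tx": 0, "ty": 0, "tz": -1, "spin": 0},
  {"grip": 1, "tx": 0, "ty": 0, "tz": -1, "spin": 0},
])

```text
time_s: 35.75
eef_pos: [0.5351, 0.2565, 0.2105]
ee_rot: [[-0.986, -0.168, 0.0], [-0.168, 0.986, 0.0], [-0.0, 0.0, -1.0]]
contact_force: [-0.9, 0.5, -5.6]
finger_gap: 0.175
finger_force: 78.2
```

Emit:
jog_arm([
  {"grip": 1, "tx": 0, "ty": 0, "tz": -1, "spin": 0},
  {"grip": 1, "tx": 0, "ty": 0, "tz": -2, "spin": 0},
  {"grip": 1, "tx": 0, "ty": 0, "tz": -2, "spin": 0},
])

```text
time_s: 36.05
eef_pos: [0.5352, 0.2566, 0.2097]
ee_rot: [[-0.986, -0.168, 0.001], [-0.168, 0.986, 0.001], [-0.001, 0.001, -1.0]]
contact_force: [-2.3, -0.3, 1.6]
finger_gap: 0.177
finger_force: 79.4
```

```bash
python3 end.py .237
```

```text
[0.5352 0.2566 0.2097] 99.66783537599026 36.05 [-2.3 -0.3  1.6]
side u [-0.1515  0.1504] v med 0.0045 1687 slope [0.00338198 0.00297078]
post 38 [-0.1312 -0.0383]
post 12 
post 72 [-0.1362  0.0493]
post 55 [0.1365 0.0507]
scene u [-0.1509  0.1531] v med -0.0068 1132 slope [ 0.00538095 -0.00530404]
post 20 
post 69 [ 0.1449 -0.0512]
post 10 
post 34 [0.1519 0.0429]
```

Emit:
jog_arm([
  {"grip": 0, "tx": 0, "ty": 0, "tz": 1, "spin": 0},
  {"grip": 0, "tx": 0, "ty": 0, "tz": 1, "spin": 0},
  {"grip": 0, "tx": 0, "ty": 0, "tz": 1, "spin": 0},
  {"grip": 0, "tx": 0, "ty": 0, "tz": 1, "spin": 0},
  {"grip": 0, "tx": 0, "ty": 0, "tz": 1, "spin": 0},
  {"grip": 0, "tx": 0, "ty": 0, "tz": 1, "spin": 0},
  {"grip": 0, "tx": 0, "ty": 0, "tz": 15, "spin": 0},
  {"grip": 0, "tx": 0, "ty": 0, "tz": 45, "spin": 0},
  {"grip": 0, "tx": 0, "ty": 0, "tz": 80, "spin": 0},
  {"grip": 0, "tx": 0, "ty": 0, "tz": 110, "spin": 0},
  {"grip": 0, "tx": 0, "ty": 0, "tz": 110, "spin": 0},
  {"grip": 0, "tx": 0, "ty": 0, "tz": 110, "spin": 0},
])

```text
time_s: 37.35
eef_pos: [0.5354, 0.2566, 0.319]
ee_rot: [[-0.986, -0.168, 0.002], [-0.168, 0.986, 0.001], [-0.002, 0.001, -1.0]]
contact_force: [0.5, 0.1, -0.2]
finger_gap: 1.0
finger_force: 0.0
```

```bash
python3 end.py .237; ls -t pics|head -2; cp $(ls -t pics/side_*|head -1) pics/final.png
```

```text
[0.5354 0.2566 0.319 ] 99.65937150691443 37.35 [ 0.5  0.1 -0.2]
side u [-0.1513  0.1504] v med 0.0045 1844 slope [0.00359017 0.00300526]
post 32 [-0.1319 -0.0375]
post 10 
post 70 [-0.1375  0.0509]
post 47 [0.1362 0.0513]
scene u [-0.151   0.1536] v med -0.0066 1306 slope [ 0.00679782 -0.00500353]
post 18 
post 65 [ 0.1451 -0.0515]
post 13 
post 35 [0.152  0.0431]
scene_3735.png
side_3735.png
```

View pics/final.png

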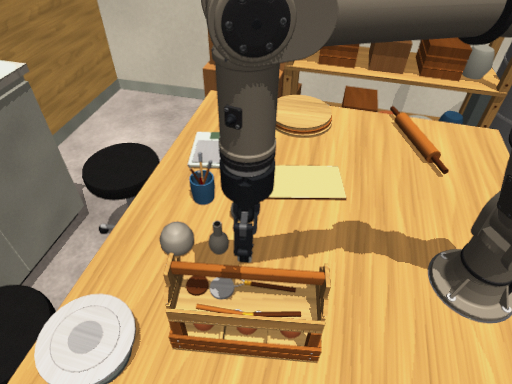

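The final view shows the caddy sitting square on the posts at (247,300), the vases under it and the gripper clear. Handing in.

```bash
python3 -c "
from bench import *
print(hand_in())"
```

```text
the job is handed in; nothing more can be done
None
```

I handed the job in at about 37 s; no verdict came back. The three fired vases stand one in each compartment, the caddy is back level on the crate's posts within about 2 mm of centre, and the grey vases, clay lump and tool pot were left alone.

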